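# Set the desk lamp's selector arm to warm light and switch it on

## Robot

A 6-joint arm with a two-finger parallel gripper is mounted at the origin on the work surface. World frame = base frame: x ahead of the robot, y to its left, z up, the work surface at z = 0. Lengths are in mm, angles in rad, forces in N, time in s.
With the tool pointing down it reaches from about 350 to 875 mm from the base axis. Payload 4.2 kg.
Tool frame: the origin (TCP) lies midway between the tips of the shut fingers; the grasp point (between the pads) lies 19 mm behind it (arm.grasp_offset is the distance from the TCP to the grasp point, in mm); z points along the fingers, y is the direction in which the jaws open and shut (so a half turn about z gives the same grasp; the last joint's range is limited). The gripper opens to 85 mm and grips with 20 to 120 N. Pads are 22 mm wide; open, the fingers measure 114 mm over their backs; the gripper's body (76 mm by 85 mm) begins 54 mm behind the grasp point. The pads swing forward as they close: fully open they stand 13 mm farther back than shut.
Start: joints at [1.483, 0.385, 0.008, 0, -1.194, -0.259], TCP at [212.398, 587.781, 231.312] pointing down, gripper open.
Joint ranges: [-3.14, 3.14], [-1.21, 2.06], [-1.07, 1.41], [-3.16, 2.05], [-2.99, -0.16], [-3.1, 3.1]. Speed limits (rad/s): [2.79, 2.79, 3.14, 3.14, 3.14, 3.14].

## Interface

Orientations are given as a unit quaternion [x, y, z, w].
In Python, from bench import arm gives the robot as it stands.
- The arm moves only by the tool move_arm, never from a script. Its argument "moves" is a list of rows, each an object with "gripper": the gripper's target within -1 to 1 (fully open at 1, half-way at 0, shut at -1); "xyz": the shift along the tool's x, y, z in cm, a list of three; "angular": the turn, a rotation vector about the tool's x, y, z in rad, a list of three. In form: [{"gripper": gripper, "xyz": [dx, dy, dz], "angular": [wx, wy, wz]}, ...]. A call has 1 to 10 rows; each row is the pose to reach, as a shift and turn from the pose commanded when the call began, along the tool's axes at that moment; what a row does not reach only later rows make up. A row lasts 1/8 s, in which the tool goes at most 62.5 mm and 10.7 degrees, less where a joint would pass 70% of its speed; a pose out of reach is approached as far as the arm can. A call with a gripper value outside its range is refused whole. The fingers move at their own pace and stop on an object; the grip force is fixed at half the most. Time passes only in rows, so rows that repeat a pose let the fingers close. It gives the time, the measured TCP pose, the force and the opening at its end, in the units of the state.
- arm.read_state(): the state, without advancing time (a new reading comes with each control period).
- arm.get_image(name): name is "scene" or "top" or "wrist"; returns (picture, depth): 420x560x3 uint8, blue, green, red; 420x560 float32, mm along the optical axis (not along the pixel's ray), 0 where there is no reading.
- arm.get_calibration(name): a dict with "camera_matrix" (3x3 intrinsics, pixels), "R" (3x3) and "t" (3): a world point X has camera coordinates R X + t. Camera axes: x right, y down, z forward; pixel columns grow to the right and rows downward; lengths in mm; the calibration is good to about 2 mm. A picture is of the moment at which its call begins: read the wrist's pose just before it. get_calibration takes no time and is no camera call; for the wrist camera it gives the pose at the moment of the call.
- arm.job_done(): hands the job in, once; it reports no verdict.
The state is a dict: "clock": time; "joints": joint angles; "joint_vel": joint speeds; "joint_efforts": joint torques, N m; "position": TCP position; "ee_rot": TCP orientation; "contact_force": force on the tool from outside, world axes, zero at the start; "wrist_torque": the same for the moment, N m; "gripper_width": finger opening in mm.
Only numpy, scipy, OpenCV 4.12 (cv2) and the standard library are available. Lean on these libraries where they do the work, as an engineer would, in place of code of your own. Each camera call takes 0.05 s, during which the arm holds its last target. There are 200 camera calls.

## Task

Push the desk lamp's selector arm round with a fingertip until the tip of its white needle lies over the orange tab, and only then press the red button fully down and let it come up again. Only push: pull nothing up off the lamp, be gentle with the arm (no squeezing or forcing), and leave the needle over the orange tab and everything else on the desk where it is.

Things in the scene. Friction and masses are not known exactly. Their poses are not given: they have to be found in the camera images.
- lamp: Desk lamp, fixed. Dark steel base plate 220 (x) by 260 (y) by 22 mm high; origin at the centre of its underside, on the desk; z up, own -x edge faces the robot at yaw 0. A 14 mm column stands at (85, -95) mm in this frame, 375 mm high; from it a side arm runs to own -y, to a shade 330 mm from the centre (underside 312 mm up). Nothing hangs over the rest of the base.
- selector_pivot (a point): Point on the selector arm's upright turning axis, at the base plate's top face (22 mm over the desk), at (30, 0) mm in the lamp's frame. Around it stands the arm's aluminium hub, 34 mm across, top 60 mm over the desk.
- selector (a joint): Turn of the aluminium selector arm, rad, + counter-clockwise from above; 0 = along the lamp's -x; range -1.4 to 1.4. Friction 0.06 N m (1 N at 65 mm out); stays where left. From the hub runs a bar 10 mm wide; 45 to 90 mm from the axis it is an upright blade, 10 mm thick, 32 to 62 mm over the desk: push its side.
- needle_tip (a point): End of the arm's thin white needle (4 mm wide, 35 to 41 mm over the desk), 112 mm from the turning axis, 38 mm over the desk, above the ring of tabs.
- selector_lift (a joint): How far the selector arm has been pulled up along its spindle, m: 0 when seated. It is held down only by its weight and a light spring (about 3.5 N in all).
- power (a joint): Travel of the red push button, m: 0 up, 0.006 fully down; a spring (about 5 N at full travel) returns it.
- power_top (a point): Centre of the top face of the red button, 30 mm across, in a black housing on the lamp's base plate at (65, 90) mm in the lamp's frame; it is pressed straight down.
- tab_orange: The target: an orange round tab, 18 mm across and 4 mm thick, stuck on the base plate (top 26 mm over the desk); origin at the centre of its underside. The four tabs lie 112 mm from the selector's axis, at selector angles -1.0, -0.45, 0.45 and 1.0 rad; which colour is where varies.
- tab_blue: Blue tab, same size as the orange one; not wanted.
- tab_green: Green tab, same size; not wanted.
- tab_white: White tab, same size; not wanted.
- jar: Loose glass jar with a steel twist lid, 60 mm across, 68 mm high, beside the lamp's base on its own +y side; origin at the centre of its underside. Leave alone.
- wrist_rest: Loose black silicone wrist rest, 70 by 160 by 20 mm, close behind the base (own +x side); origin at the centre of its underside. Leave alone.
- note_block: Loose yellow note block, 76 by 76 by 30 mm, on the lamp's own -y side; origin at the centre of its underside. Leave alone.
- pen_cup: Loose grey pen cup, 76 mm across, 95 mm high, with pens up to 150 mm; origin at the centre of its underside. Leave alone.
- planter: Loose white ceramic planter, 116 mm across, 100 mm high, with a plant up to 215 mm; origin at the centre of its underside. Leave alone.
- stapler: Loose stapler, 130 by 36 mm, about 52 mm high; origin at the centre of its underside. Leave alone.

How it is judged:
By the outcome, as a careful person would: the job done as asked, in the order asked, and still so for the second after the job is handed in, with the robot touching nothing.
It also fails if it takes over 40 s, if anything falls off the work surface, if the arm or the gripper's body presses on something with over 40 N, if the wrist force passes 120 N, or if a joint passes its speed limit or range.

## Working session

There is one attempt and no reset: what is moved stays moved. The work goes in short steps, Python scripts to look and compute and a tool call to move; the robot and the scene stay as the last step left them, time stands still between calls to the robot, and variables do not carry over. Pictures are saved under pics/ and viewed, about 8 in all and at most 12, crops included, and the job is handed in when it is done.

Besides the shell and the picture viewer there is one more tool, called after "Call:" as name(argument=value, ...), one argument or row to a line, values as JSON. move_arm: Moves the arm, as the interface text tells. Its arguments: {"type":"object","properties":{"moves":{"type":"array","items":{"type":"object","properties":{"gripper":{"type":"number"},"xyz":{"type":"array","items":{"type":"number"}},"angular":{"type":"array","items":{"type":"number"}}}}}},"required":["moves"]}

```bash
mkdir -p pics
python3 - <<'E'
from bench import arm
import cv2,numpy as np
s=arm.read_state();print(s)
for n in("top","scene"):
    p,d=arm.get_image(n);cv2.imwrite(f"pics/{n}0.png",p);np.savez(f"{n}0.npz",p=p,d=d,**arm.get_calibration(n))
    print(n,arm.get_calibration(n))
E
```

```text
{'clock': 0.0, 'joints': array([ 1.48260625e+00,  3.85532593e-01,  6.59519952e-03, -5.14591499e-04,
       -1.19403047e+00, -2.58638833e-01]), 'joint_vel': array([ 1.09041513e-03,  1.18331346e-04,  3.00309662e-04, -3.50303762e-05,
        8.99703586e-04,  7.88363306e-04]), 'joint_efforts': array([ 1.83671714e-04, -3.92286837e+01,  1.88403797e+01,  4.18612093e+00,
       -4.70003040e-03,  1.36151741e-06]), 'position': array([212.20244682, 587.22424665, 230.2217758 ]), 'ee_rot': array([ 9.84984365e-01, -1.72639984e-01, -1.45856031e-04,  1.10218406e-03]), 'contact_force': array([-0.67800384,  0.46423675, -0.4091378 ]), 'wrist_torque': array([ 0.03271695, -0.01262049,  0.01951824]), 'gripper_width': 85.34368076707773}
top {'camera_matrix': array([[435.2250217 ,   0.        , 271.38298372],
       [  0.        , 435.2250217 , 210.10056839],
       [  0.        ,   0.        ,   1.        ]]), 'R': array([[-0.00177484, -0.99997496,  0.00685034],
       [-0.99732094,  0.00126909, -0.0731391 ],
       [ 0.07312857, -0.0069618 , -0.99729822]]), 't': array([  -5.97032188,  549.71368982, 1113.85560627])}
scene {'camera_matrix': array([[485.29442207,   0.        , 278.06043869],
       [  0.        , 485.29442207, 213.11861652],
       [  0.        ,   0.        ,   1.        ]]), 'R': array([[ 0.84745661,  0.5307922 , -0.00877153],
       [ 0.45398337, -0.73319116, -0.50629025],
       [-0.27516612,  0.42507689, -0.86231853]]), 't': array([-472.81125803, -213.67716007, 1485.91717538])}
```

View pics/top0.png

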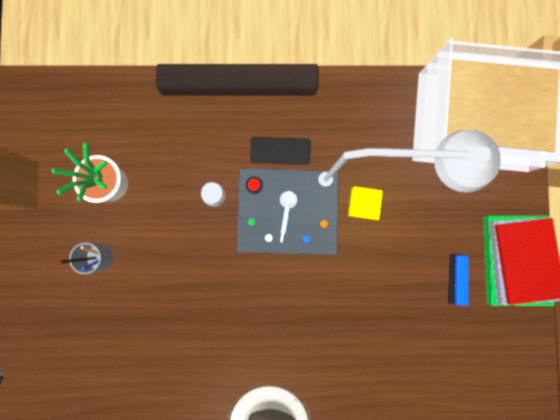

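View pics/scene0.png

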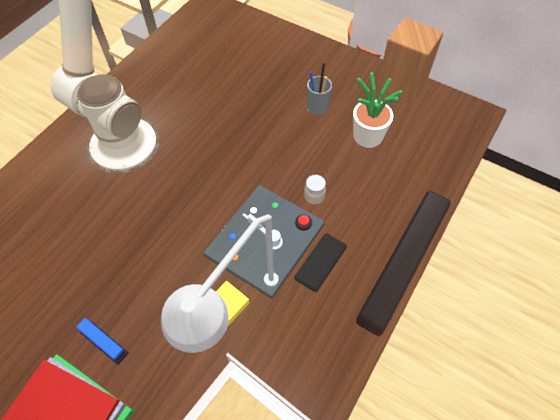

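Top view: the tabs are green (251,222), white (268,238), blue (306,239) and orange (324,224). The hub is at (288,200), the needle tip near (282,241) and the red button at (254,184). Orange is at the +1.0 rad end, so I need to push the blade counter-clockwise from its +y side. The scene view agrees.

```bash
cat > h.py <<'E'
import cv2,numpy as np
def cast(c,u,v,z):
    K,R,t=c['camera_matrix'],c['R'],c['t']
    d=R.T@np.linalg.inv(K)@np.array([u,v,1.]);o=-R.T@t
    return o+d*(z-o[2])/d[2]
def blobs(p,roi,lo,hi,minA=8):
    x0,y0,x1,y1=roi;h=cv2.cvtColor(p[y0:y1,x0:x1],cv2.COLOR_BGR2HSV)
    n,l,st,ce=cv2.connectedComponentsWithStats(cv2.inRange(h,lo,hi))
    return [(ce[i]+[x0,y0],st[i,4]) for i in range(1,n) if st[i,4]>=minA]
C=dict(red=((0,150,80),(5,255,255),None),orange=((8,150,100),(20,255,255),26),green=((45,100,60),(85,255,255),26),blue=((100,150,80),(125,255,255),26))
def pose(P,Q): # lamp pts P -> world Q (2D): R,t
    P,Q=np.array(P),np.array(Q);a=P-P.mean(0);b=Q-Q.mean(0)
    th=np.arctan2((a[:,0]*b[:,1]-a[:,1]*b[:,0]).sum(),(a*b).sum())
    R=np.array([[np.cos(th),-np.sin(th)],[np.sin(th),np.cos(th)]]);return th,R,Q.mean(0)-R@P.mean(0)
def tabpt(q): return [30-112*np.cos(q),-112*np.sin(q)]
E
python3 - <<'E'
from h import *
c=np.load("top0.npz");p=c['p'];d=c['d'];roi=(238,168,340,255)
for k,(lo,hi,z) in C.items():
    for ce,A in blobs(p,roi,lo,hi): print(k,ce,A,cast(c,*ce,z or 45).round(1))
for ce,A in blobs(p,roi,(0,0,170),(180,60,255)): print('white',ce,A,cast(c,*ce,60).round(1),cast(c,*ce,26).round(1))
for n,(u,v) in dict(hub=(288,199),tip=(282,241),btn=(254,184),jar=(212,194)).items():
    D=d[v,u];K=c['camera_matrix'];X=np.linalg.inv(K)@[u,v,1]*D;print(n,(c['R'].T@(X-c['t'])).round(1))
cv2.imwrite("pics/crop0.png",cv2.resize(p[160:260,200:345],None,fx=5,fy=5,interpolation=cv2.INTER_CUBIC))
E
```

```text
red [253.408 184.072] 125 [614.7  39.2  45. ]
orange [323.94594595 223.21621622] 37 [ 515.1 -142.8   26. ]
orange [338.91304348 233.52173913] 23 [ 488.4 -181.2   26. ]
orange [338.75 251.  ] 8 [ 443.4 -180.2   26. ]
green [251.06666667 221.44444444] 45 [519.9  45.8  26. ]
blue [306.  238.5] 40 [475.7 -96.   26. ]
white [326.11483254 177.65550239] 209 [ 628.9 -145.1   60. ] [ 634.  -149.7   26. ]
white [286.4212963  209.09259259] 432 [549.3 -44.4  60. ] [551.8 -45.8  26. ]
white [268.25       237.44642857] 56 [478.2   1.4  60. ] [478.5   1.4  26. ]
hub [574.6 -48.4  61.4]
tip [469.3 -34.   26.5]
btn [615.5  37.9  40.3]
jar [586.4 141.5  71.3]
```

View pics/crop0.png

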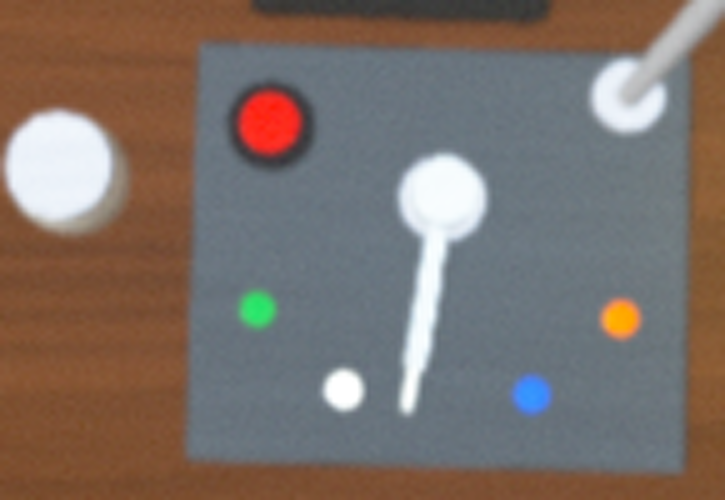

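The crop shows the needle between the white and blue tabs, with its tip at full-image (281.4,242). Next I fit the lamp pose from the tabs and button.

Run:
```python
from h import *
c=np.load("top0.npz")
P=[tabpt(1.0),tabpt(.45),tabpt(-.45),tabpt(-1.0),[65,90]]
Q=[cast(c,*x)[:2] for x in [(323.95,223.2,26),(306,238.5,26),(268.25,237.45,26),(251.07,221.44,26),(253.4,184.07,41)]]
th,R,t=pose(P,Q);print('yaw',th,'lamp',t)
for a,b in zip(P,Q):print((R@a+t-b).round(1))
pv=R@[30,0]+t;print('pivot',pv,'orange',R@P[0]+t,'btn',R@[65,90]+t)
tip=cast(c,281.4,242,38)[:2];l=R.T@(tip-t)-[30,0];q=np.arctan2(-l[1],-l[0]);print('tip',tip,np.hypot(*l),q)
# waypoints: finger centre at radius 68, offset perpendicular e (behind blade, cw side)
def wp(q,e,r=68): return R@[30-r*np.cos(q)-e*np.sin(q)*1, -r*np.sin(q)+e*np.cos(q)]+t
for a in [q,.2,.5,.8,1.0]:
    for e in (17,40): print(round(a,2),e,wp(a,e).round(1))
```

```text
yaw -0.02561427269277548 lamp [547.97434419 -49.12086534]
[-0.   0.2]
[ 0.2 -0. ]
[-0.1 -0. ]
[-0.1  0.1]
[-0.  -0.2]
pivot [577.96450336 -49.8892095 ] orange [ 515.05674854 -142.55319594] btn [615.25805487  39.18486651]
tip [466.76457188 -32.09395439] 112.61481192998296 -0.13306962736941386
-0.13 17 [513.5 -22.4]
-0.13 40 [5.171e+02 4.000e-01]
0.2 17 [508.  -44.9]
0.2 40 [504.1 -22.3]
0.5 17 [509.7 -65.8]
0.5 40 [499.2 -45.4]
0.8 17 [517.5 -85.3]
0.8 40 [501.4 -68.8]
1.0 17 [525.7 -96.6]
1.0 40 [506.7 -83.7]
```

```bash
cat >> h.py <<'E'
from scipy.spatial.transform import Rotation as Ro
LR=Ro.from_euler('z',-0.0256).as_matrix()[:2,:2];LT=np.array([547.97,-49.12])
def wp(q,e,r=68): return LR@[30-r*np.cos(q)-e*np.sin(q), -r*np.sin(q)+e*np.cos(q)]+LT
def yaw(q): return q-np.pi/2-0.0256
def plan(s,targets): # (xyz mm, tool-x yaw)-> tool-frame shift cm, rotvec
    R0=Ro.from_quat(s['ee_rot'])
    for X,y in targets:
        Rt=Ro.from_euler('zx',[y,np.pi]) if 0 else Ro.from_euler('z',y)*Ro.from_euler('x',np.pi)
        print((R0.inv().apply(np.array(X)-s['position'])/10).round(2).tolist(),(R0.inv()*Rt).as_rotvec().round(3).tolist())
E
python3 - <<'E'
from h import *
from bench import arm
s=arm.read_state();q=-.133
plan(s,[([*wp(q,50),150],yaw(q)),([*wp(q,50),230],yaw(q))])
print(wp(q,50))
E
```

```text
[48.44, 43.83, 8.12] [0.002, -0.001, 1.382]
[48.44, 43.85, 0.12] [0.002, -0.001, 1.382]
[518.7104102   10.22419537]
```

Call:
move_arm(
  moves=[
    {"gripper": -1, "xyz": [4.8, 4.4, 0], "angular": [0, 0, 0.14]},
    {"gripper": -1, "xyz": [9.6, 8.8, 0], "angular": [0, 0, 0.28]},
    {"gripper": -1, "xyz": [14.4, 13.2, 0], "angular": [0, 0, 0.42]},
    {"gripper": -1, "xyz": [19.2, 17.6, 0], "angular": [0, 0, 0.56]},
    {"gripper": -1, "xyz": [24, 22, 0], "angular": [0, 0, 0.7]},
    {"gripper": -1, "xyz": [28.8, 26.3, 0], "angular": [0, 0, 0.84]},
    {"gripper": -1, "xyz": [33.6, 30.6, 0], "angular": [0, 0, 0.98]},
    {"gripper": -1, "xyz": [38.4, 34.9, 0], "angular": [0, 0, 1.12]},
    {"gripper": -1, "xyz": [43.4, 39.4, 0], "angular": [0, 0, 1.26]},
    {"gripper": -1, "xyz": [48.4, 43.8, 0], "angular": [0, 0, 1.38]},
  ],
)

```text
clock: 1.35
position: [505.9, 33.8, 231.2]
ee_rot: [-0.648, 0.761, 0.0, -0.0]
contact_force: [-0.1, 1.1, -0.1]
gripper_width: -0.3
```

Run:
```python
from h import *
from bench import arm
s=arm.read_state();q=-.133
print(s['position'],Ro.from_quat(s['ee_rot']).as_matrix()[:,0],s['contact_force'],s['gripper_width'])
plan(s,[([*wp(q,50),38],yaw(q))])
```

```text
[505.86790268  33.78535514 231.20686364] [-1.59224408e-01 -9.87242412e-01 -9.42577968e-05] [-0.12583741  1.07987673 -0.1062132 ] -0.28292332002108483
[2.12, -1.65, 19.32] [0.0, 0.0, -0.001]
```

Call:
move_arm(
  moves=[
    {"gripper": -1, "xyz": [0, 0, 0], "angular": [0, 0, 0]},
    {"gripper": -1, "xyz": [0, 0, 0], "angular": [0, 0, 0]},
  ],
)

```text
clock: 1.6
position: [505.0, 35.5, 230.8]
ee_rot: [-0.65, 0.76, 0.0, -0.0]
contact_force: [0.1, -0.7, -0.5]
gripper_width: -0.2
```

Run:
```python
from h import *
from bench import arm
s=arm.read_state();q=-.133
print(s['position'],s['contact_force'])
plan(s,[([*wp(q,50),90],yaw(q)),([*wp(q,50),38],yaw(q))])
for n in("wrist",):
    p,d=arm.get_image(n);cv2.imwrite("pics/w1.png",p)
    cal=arm.get_calibration(n);
    for k,(lo,hi,z) in C.items():
        for ce,A in blobs(p,(0,0,560,420),lo,hi,60): print(k,ce,A,cast(cal,*ce,z or 41).round(1))
```

```text
[505.0160055   35.52121316 230.80610068] [ 0.06378119 -0.71559409 -0.52149753]
[2.28, -1.76, 14.08] [0.001, -0.0, 0.002]
[2.28, -1.77, 19.28] [0.001, -0.0, 0.002]
red [185.43109541 208.54946996] 566 [615.6  37.3  41. ]
orange [241.52208835  23.97188755] 249 [ 515.2 -143.6   26. ]
green [266.58227848 199.        ] 158 [520.6  44.2  26. ]
blue [285.43055556  66.4212963 ] 216 [476.2 -97.1  26. ]
```

View pics/w1.png

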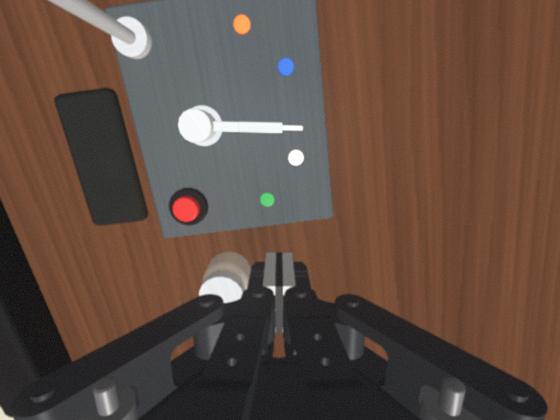

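The wrist view agrees with the top view to about 1–2 mm. The arm is clear at (215–300,127) and the area beside the blade is free, so I descend there.

Call:
move_arm(
  moves=[
    {"gripper": -1, "xyz": [1.2, -0.9, 5], "angular": [0, 0, 0]},
    {"gripper": -1, "xyz": [2.3, -1.8, 10], "angular": [0, 0, 0]},
    {"gripper": -1, "xyz": [2.3, -1.8, 14.5], "angular": [0, 0, 0]},
    {"gripper": -1, "xyz": [2.3, -1.8, 17.5], "angular": [0, 0, 0]},
    {"gripper": -1, "xyz": [2.3, -1.8, 19.2], "angular": [0, 0, 0]},
    {"gripper": -1, "xyz": [2.3, -1.8, 19.2], "angular": [0, 0, 0]},
    {"gripper": -1, "xyz": [2.3, -1.8, 19.2], "angular": [0, 0, 0]},
  ],
)

```text
clock: 2.52
position: [520.2, 11.4, 40.3]
ee_rot: [-0.651, 0.759, -0.0, 0.001]
contact_force: [-0.3, 0.2, -1.0]
gripper_width: 0.0
```

Run:
```python
from h import *
from bench import arm
s=arm.read_state();q=-.133
print(s['position'],s['contact_force'])
T=[(-.133,30),(-.133,17),(-.133,11)]+[(a,11) for a in (0,.13,.26,.39,.52,.64,.75)]
plan(s,[([*wp(a,e),38],yaw(a)) for a,e in T])
```

```text
[520.17353826  11.41095836  40.26007115] [-0.30038003  0.1642922  -1.01913838]
[2.14, 0.14, 0.22] [-0.002, 0.001, 0.005]
[3.44, 0.14, 0.22] [-0.002, 0.001, 0.005]
[4.04, 0.15, 0.22] [-0.002, 0.001, 0.005]
[4.95, 0.24, 0.22] [-0.002, 0.001, -0.128]
[5.85, 0.21, 0.22] [-0.002, 0.0, -0.258]
[6.73, 0.06, 0.22] [-0.002, 0.0, -0.388]
[7.59, -0.2, 0.22] [-0.002, 0.0, -0.518]
[8.4, -0.56, 0.22] [-0.002, 0.0, -0.648]
[9.11, -0.99, 0.22] [-0.002, -0.0, -0.768]
[9.7, -1.46, 0.22] [-0.002, -0.0, -0.878]
```

Call:
move_arm(
  moves=[
    {"gripper": -1, "xyz": [1.2, 0.1, 0.2], "angular": [0, 0, 0]},
    {"gripper": -1, "xyz": [2.4, 0.1, 0.2], "angular": [0, 0, 0]},
    {"gripper": -1, "xyz": [3.2, 0.1, 0.2], "angular": [0, 0, 0]},
    {"gripper": -1, "xyz": [3.6, 0.1, 0.2], "angular": [0, 0, 0]},
    {"gripper": -1, "xyz": [4.0, 0.1, 0.2], "angular": [0, 0, 0]},
    {"gripper": -1, "xyz": [4.5, 0.2, 0.2], "angular": [0, 0, -0.06]},
    {"gripper": -1, "xyz": [4.95, 0.2, 0.2], "angular": [0, 0, -0.13]},
    {"gripper": -1, "xyz": [5.4, 0.2, 0.2], "angular": [0, 0, -0.19]},
    {"gripper": -1, "xyz": [5.85, 0.2, 0.2], "angular": [0, 0, -0.26]},
    {"gripper": -1, "xyz": [5.85, 0.2, 0.2], "angular": [0, 0, -0.26]},
  ],
)

```text
clock: 3.78
position: [508.7, -47.4, 37.3]
ee_rot: [0.743, -0.67, 0.0, -0.0]
contact_force: [0.4, -0.4, 0.5]
gripper_width: -0.4
```

Run:
```python
from h import *
from bench import arm
s=arm.read_state()
print(s['position'],s['contact_force'])
T=[(a,11) for a in np.arange(.19,.81,.0667)]
plan(s,[([*wp(a,e),38],yaw(a)) for a,e in T])
p,d=arm.get_image("wrist");cv2.imwrite("pics/w2.png",p)
p,d=arm.get_image("top");cv2.imwrite("pics/t2.png",cv2.resize(p[160:260,200:345],None,fx=5,fy=5,interpolation=cv2.INTER_CUBIC))
```

```text
[508.69156862 -47.43028655  37.3426344 ] [ 0.36530562 -0.35539562  0.45067619]
[0.28, -0.01, -0.07] [-0.0, -0.0, -0.061]
[0.73, 0.02, -0.07] [-0.0, -0.0, -0.128]
[1.19, 0.02, -0.07] [-0.0, -0.0, -0.195]
[1.65, -0.01, -0.07] [-0.0, -0.0, -0.261]
[2.11, -0.07, -0.07] [-0.0, -0.0, -0.328]
[2.56, -0.16, -0.07] [-0.0, -0.0, -0.395]
[3.0, -0.29, -0.07] [-0.0, -0.0, -0.462]
[3.43, -0.44, -0.07] [-0.0, -0.0, -0.528]
[3.86, -0.62, -0.07] [-0.0, -0.0, -0.595]
[4.27, -0.82, -0.07] [-0.0, -0.0, -0.662]
```

View pics/w2.png

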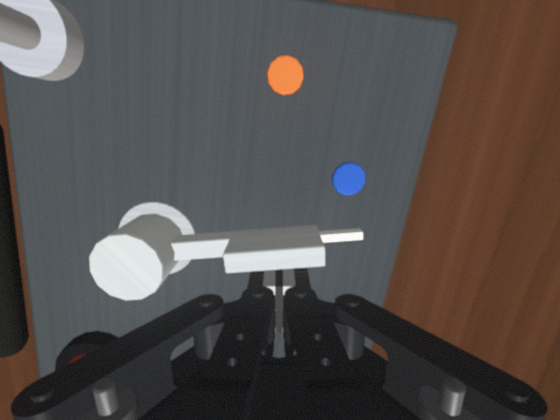

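The finger lies flat on the blade and has turned it; the needle tip is at (362,235), between white and blue. I keep sweeping slowly along the arc.

Call:
move_arm(
  moves=[
    {"gripper": -1, "xyz": [0.3, 0, 0], "angular": [0, 0, -0.06]},
    {"gripper": -1, "xyz": [0.75, 0, 0], "angular": [0, 0, -0.13]},
    {"gripper": -1, "xyz": [1.2, 0, 0], "angular": [0, 0, -0.195]},
    {"gripper": -1, "xyz": [1.65, 0, 0], "angular": [0, 0, -0.26]},
    {"gripper": -1, "xyz": [2.1, -0.05, 0], "angular": [0, 0, -0.33]},
    {"gripper": -1, "xyz": [2.55, -0.15, 0], "angular": [0, 0, -0.395]},
    {"gripper": -1, "xyz": [3.0, -0.3, 0], "angular": [0, 0, -0.46]},
    {"gripper": -1, "xyz": [3.45, -0.45, 0], "angular": [0, 0, -0.53]},
    {"gripper": -1, "xyz": [3.45, -0.45, 0], "angular": [0, 0, -0.53]},
    {"gripper": -1, "xyz": [3.45, -0.45, 0], "angular": [0, 0, -0.53]},
  ],
)

```text
clock: 5.12
position: [516.5, -81.0, 37.2]
ee_rot: [0.892, -0.452, -0.0, 0.0]
contact_force: [-0.5, 0.9, 0.7]
gripper_width: -0.4
```

```bash
cat >> h.py <<'E'
def tip(p,cal,roi=(285,150,480,300)): # needle tip in wrist view: bright, rightmost
    x0,y0,x1,y1=roi;h=cv2.cvtColor(p[y0:y1,x0:x1],cv2.COLOR_BGR2HSV)
    m=cv2.inRange(h,(0,0,150),(180,70,255));n,l,st,ce=cv2.connectedComponentsWithStats(m)
    i=1+np.argmax(st[1:,4]);ys,xs=np.where(l==i);k=xs>=xs.max()-2
    u,v=xs.max()+x0,ys[k].mean()+y0;X=cast(cal,u,v,39)
    L=LR.T@(X[:2]-LT)-[30,0];return (u,v),X,np.hypot(*L),np.arctan2(-L[1],-L[0])
E
python3 - <<'E'
from h import *
from bench import arm
s=arm.read_state()
L=LR.T@(s['position'][:2]-LT)-[30,0];print(s['position'],s['contact_force'],'finger q',np.arctan2(-L[1],-L[0]),np.hypot(*L))
p=cv2.imread("pics/w2.png")
cal=arm.get_calibration("wrist");p,d=arm.get_image("wrist");cv2.imwrite("pics/w3.png",p)
print(tip(p,cal))
for ce,A in blobs(p,(0,0,560,420),*C['orange'][:2],60): print(ce,A,cast(cal,*ce,26))
T=[(a,11) for a in np.arange(.7,1.05,.05)]
plan(s,[([*wp(a,e),38],yaw(a)) for a,e in T])
E
```

```text
[516.47361682 -80.99718103  37.21649267] [-0.53561809  0.94658665  0.69349272] finger q 0.49399812655736614 68.90850892176178
((np.int64(328), np.float64(257.6779661016949)), array([ 498.87393039, -102.73615898,   39.        ]), np.float64(95.11871577641138), np.float64(0.6146880192249694))
[350.03971963 170.73831776] 856 [ 515.33289498 -144.78032669   26.        ]
[0.31, 0.04, -0.08] [0.0, 0.0, -0.042]
[0.65, 0.07, -0.08] [0.0, 0.0, -0.092]
[1.0, 0.09, -0.08] [0.0, 0.0, -0.142]
[1.34, 0.09, -0.08] [0.0, 0.0, -0.192]
[1.69, 0.07, -0.08] [0.0, 0.0, -0.242]
[2.03, 0.03, -0.08] [0.0, 0.0, -0.292]
[2.37, -0.02, -0.08] [0.0, 0.0, -0.342]
[2.71, -0.09, -0.08] [0.0, 0.0, -0.392]
```

View pics/w3.png

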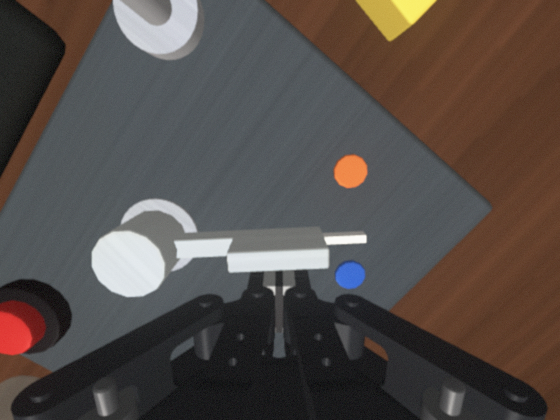

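The needle tip is at (367,238), past blue (350,275), and orange is at (350,171). My automatic tip finder picked up the blade instead, so I'll cast the tip pixel by hand and restrict the finder to the needle strip.

Run:
```python
from h import *
from bench import arm
cal=arm.get_calibration("wrist")
def ang(X): L=LR.T@(X[:2]-LT)-[30,0];return np.hypot(*L).round(1),np.arctan2(-L[1],-L[0]).round(3)
print('tip',ang(cast(cal,366,238,41)),'orange',ang(cast(cal,350,170.7,26)),'blue',ang(cast(cal,350,275,26)))
print(tip(cv2.imread("pics/w3.png"),cal,(335,190,420,262)))
```

```text
tip (np.float64(113.6), np.float64(0.726)) orange (np.float64(113.6), np.float64(1.014)) blue (np.float64(112.7), np.float64(0.469))
((np.int64(366), np.float64(238.32)), array([ 490.00845989, -122.66294647,   39.        ]), np.float64(114.15650826512014), np.float64(0.7168519511764966))
```

Call:
move_arm(
  moves=[
    {"gripper": -1, "xyz": [0.3, 0.05, 0], "angular": [0, 0, -0.04]},
    {"gripper": -1, "xyz": [0.65, 0.07, 0], "angular": [0, 0, -0.09]},
    {"gripper": -1, "xyz": [1.0, 0.09, 0], "angular": [0, 0, -0.14]},
    {"gripper": -1, "xyz": [1.35, 0.09, 0], "angular": [0, 0, -0.19]},
    {"gripper": -1, "xyz": [1.6, 0.07, 0], "angular": [0, 0, -0.23]},
    {"gripper": -1, "xyz": [1.75, 0.07, 0], "angular": [0, 0, -0.25]},
    {"gripper": -1, "xyz": [1.75, 0.07, 0], "angular": [0, 0, -0.25]},
    {"gripper": -1, "xyz": [1.75, 0.07, 0], "angular": [0, 0, -0.25]},
  ],
)

```text
clock: 6.18
position: [526.3, -95.5, 37.3]
ee_rot: [0.942, -0.337, -0.0, 0.0]
contact_force: [-0.3, 0.1, -0.6]
gripper_width: 0.2
```

```bash
cat > m.py <<'E'
from h import *
from bench import arm
import sys
def ang(X): L=LR.T@(X[:2]-LT)-[30,0];return np.hypot(*L).round(1),np.arctan2(-L[1],-L[0]).round(3)
s=arm.read_state();cal=arm.get_calibration("wrist");p,d=arm.get_image("wrist");cv2.imwrite(sys.argv[1],p)
print(s['position'],s['contact_force'])
print(tip(p,cal,(335,190,420,262)))
for ce,A in blobs(p,(0,0,560,420),*C['orange'][:2],60): print(ce,A,ang(cast(cal,*ce,26)))
print('yaw q',np.arctan2(*Ro.from_quat(s['ee_rot']).as_matrix()[[1,0],0])+np.pi/2+.0256)
E
python3 m.py pics/w4.png
```

```text
[526.25039117 -95.53447586  37.25152772] [-0.25892596  0.14043491 -0.56384068]
((np.int64(366), np.float64(237.82142857142856)), array([ 510.84194851, -142.539967  ,   39.        ]), np.float64(114.40829605508175), np.float64(0.9694739118629117))
[520.77726575  73.94316436] 651 (np.float64(204.4), np.float64(1.342))
[467.33333333 102.62015504] 129 (np.float64(177.9), np.float64(1.331))
[357.91087613 219.24924471] 662 (np.float64(113.7), np.float64(1.022))
yaw q 0.9092014430790101
```

Call:
move_arm(
  moves=[
    {"gripper": -1, "xyz": [0.1, 0, 0], "angular": [0, 0, -0.015]},
    {"gripper": -1, "xyz": [0.2, 0, 0], "angular": [0, 0, -0.03]},
    {"gripper": -1, "xyz": [0.3, 0, 0], "angular": [0, 0, -0.045]},
    {"gripper": -1, "xyz": [0.3, 0, 0], "angular": [0, 0, -0.045]},
    {"gripper": -1, "xyz": [0.3, 0, 0], "angular": [0, 0, -0.045]},
  ],
)

```text
clock: 6.85
position: [528.9, -97.5, 37.4]
ee_rot: [0.949, -0.315, 0.0, -0.0]
contact_force: [-0.1, -0.3, -0.2]
gripper_width: -0.0
```

```bash
python3 m.py pics/w5.png
```

```text
[528.88027761 -97.52447586  37.35031194] [-0.0880308  -0.33579657 -0.18103713]
((np.int64(367), np.float64(236.96296296296296)), array([ 515.61514415, -145.77807554,   39.        ]), np.float64(114.3758057433093), np.float64(1.019900720422058))
[518.21015515  97.23131171] 709 (np.float64(200.9), np.float64(1.34))
[360.20096852 224.68523002] 413 (np.float64(114.3), np.float64(1.04))
yaw q 0.9545856355435706
```

The tip is at 1.020 rad and orange at 1.014. I back off straight away from the blade, then lift and check.

Call:
move_arm(
  moves=[
    {"gripper": -1, "xyz": [-0.7, 0, 0], "angular": [0, 0, 0]},
    {"gripper": -1, "xyz": [-2, 0, 0], "angular": [0, 0, 0]},
    {"gripper": -1, "xyz": [-4, 0, 0], "angular": [0, 0, 0]},
    {"gripper": -1, "xyz": [-4, 0, -1.5], "angular": [0, 0, 0]},
    {"gripper": -1, "xyz": [-4, 0, -5], "angular": [0, 0, 0]},
    {"gripper": -1, "xyz": [-4, 0, -9], "angular": [0, 0, 0]},
    {"gripper": -1, "xyz": [-4, 0, -12], "angular": [0, 0, 0]},
    {"gripper": -1, "xyz": [-4, 0, -12], "angular": [0, 0, 0]},
    {"gripper": -1, "xyz": [-4, 0, -12], "angular": [0, 0, 0]},
  ],
)

```text
clock: 8.02
position: [495.7, -73.2, 156.7]
ee_rot: [0.949, -0.315, -0.001, 0.0]
contact_force: [0.6, 0.4, 0.1]
gripper_width: -0.0
```

Run:
```python
from h import *
from bench import arm
s=arm.read_state();print(s['position'])
p,d=arm.get_image("wrist");cv2.imwrite("pics/w6.png",p)
cal=arm.get_calibration("wrist")
for ce,A in blobs(p,(0,0,560,420),*C['red'][:2],60): print('red',ce,A,cast(cal,*ce,41))
plan(s,[([615.3,38.5,158],-1.0),([615.3,38.5,60],-1.0)])
```

```text
[495.67168737 -73.24377098 156.70557636]
red [ 97.48884758 175.97026022] 1076 [615.25995714  34.88190957  41.        ]
[2.89, -16.11, -0.14] [0.001, 0.001, 0.358]
[2.9, -16.12, 9.66] [0.001, 0.001, 0.358]
```

View pics/w6.png

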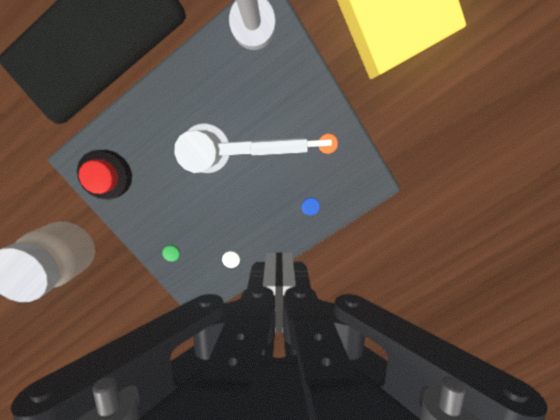

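The needle tip (330,143) lies over the middle of the orange tab (328,143). Next I move over the button at (97,176) and check the heights of its top and housing.

Call:
move_arm(
  moves=[
    {"gripper": -1, "xyz": [0.7, -4, 0], "angular": [0, 0, 0.1]},
    {"gripper": -1, "xyz": [1.4, -8, 0], "angular": [0, 0, 0.2]},
    {"gripper": -1, "xyz": [2.2, -12, 0], "angular": [0, 0, 0.3]},
    {"gripper": -1, "xyz": [2.9, -16.1, 0], "angular": [0, 0, 0.36]},
    {"gripper": -1, "xyz": [2.9, -16.1, 0], "angular": [0, 0, 0.36]},
    {"gripper": -1, "xyz": [2.9, -16.1, 0], "angular": [0, 0, 0.36]},
  ],
)

```text
clock: 8.82
position: [615.1, 37.8, 155.7]
ee_rot: [0.877, -0.48, -0.001, 0.001]
contact_force: [-0.6, 0.7, -0.1]
gripper_width: -0.1
```

Run:
```python
from h import *
from bench import arm
s=arm.read_state();print(s['position'],s['contact_force'])
c=np.load("top0.npz");d=c['d'];K=c['camera_matrix']
print('top z',[(u,(c['R'].T@(np.linalg.inv(K)@[u,184,1]*d[184,u]-c['t']))[2].round(1)) for u in range(238,270)])
p,d=arm.get_image("top");cal=arm.get_calibration("top");cv2.imwrite("pics/t7.png",cv2.resize(p[160:260,200:345],None,fx=5,fy=5,interpolation=cv2.INTER_CUBIC))
plan(s,[([615.3,38,50],-1.0)])
p,d=arm.get_image("wrist");cv2.imwrite("pics/w7.png",p)
```

```text
[615.09380325  37.75105901 155.66453878] [-0.57164522  0.71982521 -0.07776717]
top z [(238, np.float64(-2.5)), (239, np.float64(18.0)), (240, np.float64(22.3)), (241, np.float64(19.6)), (242, np.float64(19.9)), (243, np.float64(19.7)), (244, np.float64(22.6)), (245, np.float64(21.1)), (246, np.float64(33.6)), (247, np.float64(33.0)), (248, np.float64(33.7)), (249, np.float64(45.7)), (250, np.float64(43.3)), (251, np.float64(42.8)), (252, np.float64(40.6)), (253, np.float64(44.1)), (254, np.float64(40.3)), (255, np.float64(44.1)), (256, np.float64(41.9)), (257, np.float64(43.6)), (258, np.float64(45.5)), (259, np.float64(38.7)), (260, np.float64(35.0)), (261, np.float64(33.0)), (262, np.float64(31.6)), (263, np.float64(22.8)), (264, np.float64(20.8)), (265, np.float64(19.4)), (266, np.float64(21.0)), (267, np.float64(20.3)), (268, np.float64(20.2)), (269, np.float64(18.6))]
[0.0, -0.07, 10.57] [0.003, 0.001, -0.001]
```

View pics/w7.png

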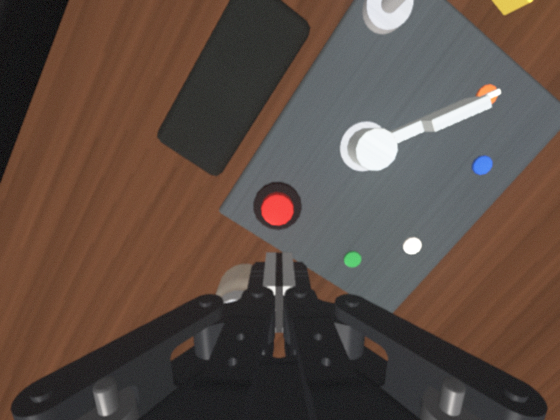

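Button top is near z = 44 mm and the housing near 35 mm, so the button can go fully down clear of its housing. I descend and press, watching the force.

Call:
move_arm(
  moves=[
    {"gripper": -1, "xyz": [0, 0, 4], "angular": [0, 0, 0]},
    {"gripper": -1, "xyz": [0, 0, 8], "angular": [0, 0, 0]},
    {"gripper": -1, "xyz": [0, 0, 10], "angular": [0, 0, 0]},
    {"gripper": -1, "xyz": [0, 0, 10.6], "angular": [0, 0, 0]},
    {"gripper": -1, "xyz": [0, 0, 10.6], "angular": [0, 0, 0]},
    {"gripper": -1, "xyz": [0, 0, 10.6], "angular": [0, 0, 0]},
  ],
)

```text
clock: 9.68
position: [617.1, 38.1, 52.7]
ee_rot: [0.877, -0.48, 0.001, -0.001]
contact_force: [0.1, 0.1, -0.4]
gripper_width: -0.1
```

Call:
move_arm(
  moves=[
    {"gripper": -1, "xyz": [0, 0, 0.3], "angular": [0, 0, 0]},
    {"gripper": -1, "xyz": [0, 0, 0.6], "angular": [0, 0, 0]},
    {"gripper": -1, "xyz": [0, 0, 0.8], "angular": [0, 0, 0]},
    {"gripper": -1, "xyz": [0, 0, 0.8], "angular": [0, 0, 0]},
  ],
)

```text
clock: 10.18
position: [616.2, 38.0, 43.3]
ee_rot: [0.877, -0.48, -0.0, 0.0]
contact_force: [-0.9, 1.0, 2.2]
gripper_width: -0.0
```

Call:
move_arm(
  moves=[
    {"gripper": -1, "xyz": [0, 0, 0.2], "angular": [0, 0, 0]},
    {"gripper": -1, "xyz": [0, 0, 0.4], "angular": [0, 0, 0]},
    {"gripper": -1, "xyz": [0, 0, 0.4], "angular": [0, 0, 0]},
  ],
)

```text
clock: 10.55
position: [616.3, 38.0, 39.5]
ee_rot: [0.877, -0.48, 0.0, 0.0]
contact_force: [-1.6, 0.5, 4.7]
gripper_width: -0.1
```

Call:
move_arm(
  moves=[
    {"gripper": -1, "xyz": [0, 0, 0.1], "angular": [0, 0, 0]},
    {"gripper": -1, "xyz": [0, 0, 0.2], "angular": [0, 0, 0]},
    {"gripper": -1, "xyz": [0, 0, 0.2], "angular": [0, 0, 0]},
  ],
)

```text
clock: 10.92
position: [616.4, 38.0, 38.1]
ee_rot: [0.877, -0.48, 0.0, 0.0]
contact_force: [-2.7, 0.9, 7.1]
gripper_width: -0.0
```

Call:
move_arm(
  moves=[
    {"gripper": -1, "xyz": [0, 0, 0.1], "angular": [0, 0, 0]},
    {"gripper": -1, "xyz": [0, 0, 0.1], "angular": [0, 0, 0]},
    {"gripper": -1, "xyz": [0, 0, 0.1], "angular": [0, 0, 0]},
  ],
)

```text
clock: 11.3
position: [616.4, 38.1, 38.0]
ee_rot: [0.877, -0.48, 0.0, -0.0]
contact_force: [-4.3, 0.3, 11.4]
gripper_width: -0.0
```

It has bottomed: z stays at 38.0 mm while the force climbs to 11.4 N. Now I release and lift straight up.

Call:
move_arm(
  moves=[
    {"gripper": -1, "xyz": [0, 0, -0.3], "angular": [0, 0, 0]},
    {"gripper": -1, "xyz": [0, 0, -0.8], "angular": [0, 0, 0]},
    {"gripper": -1, "xyz": [0, 0, -2], "angular": [0, 0, 0]},
    {"gripper": -1, "xyz": [0, 0, -5], "angular": [0, 0, 0]},
    {"gripper": -1, "xyz": [0, 0, -10], "angular": [0, 0, 0]},
    {"gripper": -1, "xyz": [0, 0, -14], "angular": [0, 0, 0]},
    {"gripper": -1, "xyz": [0, 0, -14], "angular": [0, 0, 0]},
    {"gripper": -1, "xyz": [0, 0, -14], "angular": [0, 0, 0]},
  ],
)

```text
clock: 12.3
position: [615.8, 38.0, 175.9]
ee_rot: [0.877, -0.48, -0.0, 0.0]
contact_force: [-0.1, 0.3, -0.5]
gripper_width: -0.3
```

Run:
```python
from h import *
from bench import arm
s=arm.read_state();print(s['clock'],s['position'],s['contact_force'])
p,d=arm.get_image("wrist");t,_=arm.get_image("top")
cv2.imwrite("pics/f8.png",np.hstack([cv2.resize(p,(400,300)),cv2.resize(t,(400,300))]))
cal=arm.get_calibration("wrist");K=cal['camera_matrix']
for ce,A in blobs(p,(0,0,560,420),*C['red'][:2],60):
    u,v=ce.round().astype(int);print('red z',(cal['R'].T@(np.linalg.inv(K)@[u,v,1]*np.median(d[v-4:v+5,u-4:u+5])-cal['t'])).round(1))
```

```text
12.3 [615.79712068  37.99277771 175.90011342] [-0.13833248  0.34605022 -0.48461731]
red z [616.3  35.1  43.3]
```

View pics/f8.png

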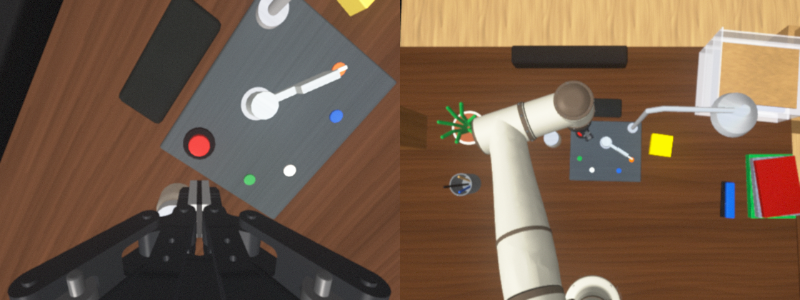

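The needle is still over orange, the button is back up at z = 43 mm, and nothing else has moved. The robot is clear, so I hand in.

```bash
python3 -c "
from bench import arm
print(arm.job_done())"
```

```text
the job is handed in; nothing more can be done
None
```

I pushed the selector arm round with the shut fingertips until its needle tip lay over the orange tab. I then backed off, pressed the red button fully down and let it come up. The job was handed in at about 12.4 s.

- **Needle:** just before I backed off, the tip measured 1.020 rad, against 1.014 rad for the orange tab in the same wrist camera. The last pictures, taken after the press, still show it over the tab.
- **Button:** it stopped at about 6 mm of travel with 11 N on it, well above the spring's 5 N, so I took it as fully down. It then read z = 43 mm, back at its starting height.
- **Everything else:** in the last pictures the other items look to be where they were. I judged this by eye and did not measure it. The planter was partly hidden behind the robot's arm in that view.
- **Disagreements:** the wrist and top cameras differed by 1–4 mm in y, within what the task tolerated. My first automatic tip reading picked up the blade instead of the needle, and I corrected it before the final pushes.

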